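# Stow the scraper, then find the full tin by its weight

### The job

The scraper lies across the tins of screws: clear it off first by letting its blade down edgewise into the groove of the wooden holder, fully home with the handle on the rest, and let go of it. Then heft the three closed tins to find the heaviest, the full one, and finish while holding that one upright in the gripper, still and a good 15 cm above its place, with the other two standing upright in the tray. Tip no tin over and leave everything else on the bench where it is.

Things in the scene. Friction and masses are not known exactly. Their poses are not given: they have to be found in the camera images.
- tray: Shallow grey tray fixed to the bench, 110 (x) by 322 (y) outside, rim 14 high, walls and floor 4 thick. Origin: centre of its underside. The tins stand in a row along its y axis, about 116 apart, the middle one near its centre, each up to 5 off.
- tin_1_mid (a point): A plain closed metal tin, upright cylinder 64 across, 76 tall, standing in the tray. This point: its centre, 38 above its underside. The three look alike; weights (0.2 to 0.9 kg, the heaviest at least 0.25 kg above either other) change each time.
- tin_2_mid (a point): A plain closed metal tin, upright cylinder 64 across, 76 tall, standing in the tray. This point: its centre, 38 above its underside. The three look alike; weights (0.2 to 0.9 kg, the heaviest at least 0.25 kg above either other) change each time.
- tin_3_mid (a point): A plain closed metal tin, upright cylinder 64 across, 76 tall, standing in the tray. This point: its centre, 38 above its underside. The three look alike; weights (0.2 to 0.9 kg, the heaviest at least 0.25 kg above either other) change each time.
- scraper_grip (a point): Scraper lying across two neighbouring tins, underside 80 above the bench. Square wooden handle 130 long, 26 wide and tall; straight on from its front end a steel blade on edge, 75 long, 24 deep, 3 thick, lower edge level with the handle's underside. This point: mid-handle, 13 above its underside, 40 behind its front end, near the balance point, over the gap (52) between the tins. x along the blade, z up.
- scraper_blade (a point): Centre of the scraper's blade, 77.5 ahead of scraper_grip along x and 12 above the underside; x along the blade, z up.
- holder: Wooden holder, fixed. Base 230 (x) x 70 x 10, origin centre of underside. At x 35 to 105 a block 50 wide, 64 high; groove along x at y = 0, 8 wide, open at top and ends, floor at z 36. At x -90 to -65 a rest for the handle, top z 36. Stowed: blade in the groove on its floor, pointing to +x, handle on the rest, its front end 10 short of the block: scraper_grip at x -15, z 49, finger room below to the base.
- mug: Bystander, leave it: white mug, 80 across, 90 tall, handle at its +y side. Origin on its axis at its underside.
- screwdriver: Bystander, leave it: screwdriver lying flat, about 200 long. Origin at its underside near the middle.
- tape_roll: Bystander, leave it: grey ring of tape lying flat, 90 across, 24 high. Origin on its axis at its underside.
- hammer: Bystander, leave it: hammer lying flat, 280 long. Origin at its underside near the middle.
- spray_can: Bystander, leave it: white spray can, 58 across, 170 tall. Origin on its axis at its underside.
- jar: Bystander, leave it: glass jar with dark lid, 68 across, 85 tall. Origin on its axis at its underside.
- battery: Bystander, leave it: black power-tool battery pack, 75 x 115 x 63. Origin at its underside near the middle.
Mind the look-alikes: they are no part of the job. Leave any turquoise look-alike of the part that bears tin_1_mid alone.

How it is judged:
By the outcome, as a careful person would: the job done as asked, in the order asked, and still so for the second after the job is handed in, while the arm keeps its last pose, push and grip.
It also fails if it takes over 72 s, if anything falls off the work surface, if the arm or the gripper's body presses on something with over 40 N, if the wrist force passes 120 N, or if a joint passes its speed limit or range.

### The arm

A 6-joint arm with a two-finger parallel gripper is mounted at the origin on the work surface. World frame = base frame: x ahead of the robot, y to its left, z up, the work surface at z = 0. Lengths are in mm, angles in rad, forces in N, time in s.
With the tool pointing down it reaches from about 275 to 1000 mm from the base axis. Payload 8.4 kg.
Tool frame: the origin (TCP) lies at the very end of the fingers, on their centre line; the grasp point (between the pads) lies 19 mm behind it; y points along the fingers, x is the direction in which the jaws open and shut, and the axes are right-handed (so a half turn about y gives the same grasp; the last joint's range is limited). The gripper opens to 85 mm and grips with 20 to 120 N. Pads are 22 mm wide; open, the fingers measure 114 mm over their backs; the gripper's body (76 mm by 85 mm) begins 54 mm behind the grasp point. The pads swing forward as they close: fully open they stand 13 mm farther back than shut.
Start: joints at [-1.109, 0.353, 1.633, -0, 1.155, -0.002], TCP at [279.593, -558.977, 231.281] pointing down, gripper open.
Joint ranges: [-2.63, 2.63], [-0.92, 2.1], [0.06, 2.66], [-1.3, 4.44], [0, 2.69], [-3.02, 3.02]. Speed limits (rad/s): [2.22, 2.22, 2.79, 3.14, 3.14, 3.14].

### API

Orientations are given as [roll, pitch, yaw] about the fixed x, y, z axes, in that order (R = Rz(yaw) Ry(pitch) Rx(roll)).
In Python, from rig import r gives the robot as it stands.
- The arm moves only by the tool servo_tool, never from a script. Its argument "motion" is a list of rows, each a list of 7 numbers: the opening, from -1 (shut) to 1 (fully open), then the shift along the tool's x, y, z in m, then the turn, a rotation vector about the tool's x, y, z in units of 10 degrees (1.0 is 10 degrees). A call has 1 to 12 rows; each row is the pose to reach, as a shift and turn from the pose commanded when the call began, along the tool's axes at that moment; what a row does not reach only later rows make up. A row lasts 1/8 s, in which the tool goes at most 62.5 mm and 10.7 degrees, less where a joint would pass 70% of its speed; a pose out of reach is approached as far as the arm can. A call with a gripper value outside its range is refused whole. The fingers move at their own pace and stop on an object; "grip_force" is the grip in N (left out, the last holds). Time passes only in rows, so rows that repeat a pose let the fingers close. It gives the time, the measured TCP pose, the force and the opening at its end, in the units of the state.
- r.sense(): the state, without advancing time (a new reading comes with each control period).
- r.grab_frame(name): name is "side" or "top" or "wrist"; returns the picture (400x640x3 uint8, red, green, blue); there is no depth.
- r.calibration(name): a dict with "fx", "fy", "cx", "cy" (pixels), "distortion" ([k1, k2, p1, p2, k3] as OpenCV has them; the pictures are not rectified), "R" (3x3) and "t" (3): a world point X has camera coordinates R X + t; the wrist camera has in their place "mount" (4x4, takes a point from camera to tool coordinates, whose origin is the TCP and whose axes are the tool frame's). Camera axes: x right, y down, z forward; pixel columns grow to the right and rows downward; lengths in mm; the calibration is good to about 2 mm. A picture is of the moment at which its call begins: read the wrist's pose just before it. calibration takes no time and is no camera call.
- r.sign_off(): hands the job in, once; it reports no verdict.
The state is a dict: "clock": time; "qpos": joint angles; "qvel": joint speeds; "joint_efforts": joint torques, N m; "eef_pos": TCP position; "tcp_rot": TCP orientation; "contact_force": force on the tool from outside, world axes, zero at the start; "wrist_torque": the same for the moment, N m; "opening": opening from 0.0 (shut) to 1.0 (fully open).
Only numpy, scipy, OpenCV 4.12 (cv2) and the standard library are available. Lean on these libraries where they do the work, as an engineer would, in place of code of your own. Each camera call takes 0.05 s, during which the arm holds its last target. There are 200 camera calls.

## Working session

There is one attempt and no reset: what is moved stays moved. The work goes in short steps, Python scripts to look and compute and a tool call to move; the robot and the scene stay as the last step left them, time stands still between calls to the robot, and variables do not carry over. Pictures are saved under pics/ and viewed, on a budget of 10 in all, crops included, one or two more only if the job needs it, and the job is handed in when it is done.

Besides the shell and the picture viewer there is one more tool, called after "Emit:" as a command line: name --pt "numbers of a row" for each row, then --argument value for the rest. servo_tool: Moves the arm, as the interface text tells. Its arguments: {"type":"object","properties":{"motion":{"type":"array","items":{"type":"array","items":{"type":"number"}}},"grip_force":{"type":"number"}},"required":["motion"]}

```bash
mkdir -p pics; ls; python3 - <<'E'
from rig import r
import cv2,numpy as np
s=r.sense();print(s)
for n in("top","side"):
    c=r.calibration(n);print(n,{k:np.round(v,3).tolist() for k,v in c.items()})
    cv2.imwrite(f"pics/{n}0.png",r.grab_frame(n)[:,:,::-1])
c=r.calibration("wrist");print({k:np.round(v,3).tolist() for k,v in c.items()})
E
```

```text
pics
{'clock': 0.0, 'qpos': array([-1.10939800e+00,  3.53664632e-01,  1.63416134e+00, -1.22533034e-05,
        1.15522551e+00, -2.40732954e-03]), 'qvel': array([ 7.19947997e-04,  6.69187958e-05, -4.53784590e-04, -5.54654409e-04,
        8.80167190e-04,  1.06963586e-03]), 'joint_efforts': array([-3.68285109e-04, -6.05257559e+01, -3.42063260e+01, -6.59568127e-05,
        9.59810510e-03,  7.72760177e-05]), 'eef_pos': array([ 279.36572837, -558.52688157,  230.53976219]), 'tcp_rot': array([-1.57080402e+00,  1.45885169e-03, -1.10698572e+00]), 'contact_force': array([-0.47241067,  0.71446697,  0.58974048]), 'wrist_torque': array([-0.0324769 , -0.01074762, -0.00294807]), 'opening': 1.001491724184288}
top {'fx': 434.176, 'fy': 434.176, 'cx': 320.013, 'cy': 197.807, 'distortion': [0.037, 0.0, 0.0, 0.0, 0.0], 'R': [[-0.028, -1.0, 0.013], [-0.988, 0.025, -0.152], [0.151, -0.017, -0.988]], 't': [-91.384, 567.613, 1181.231]}
side {'fx': 460.315, 'fy': 460.315, 'cx': 330.865, 'cy': 204.002, 'distortion': [-0.091, 0.0, 0.0, 0.0, 0.0], 'R': [[-0.848, -0.529, 0.012], [-0.316, 0.488, -0.814], [0.425, -0.694, -0.581]], 't': [411.749, 307.119, 1006.011]}
{'fx': 318.022, 'fy': 318.022, 'cx': 320.137, 'cy': 200.719, 'distortion': [-0.034, 0.0, 0.0, 0.0, 0.0], 'mount': [[1.0, -0.001, -0.001, -1.563], [0.0, -0.318, 0.948, -144.158], [-0.001, -0.948, -0.318, 81.105], [0.0, 0.0, 0.0, 1.0]]}
```

View pics/top0.png

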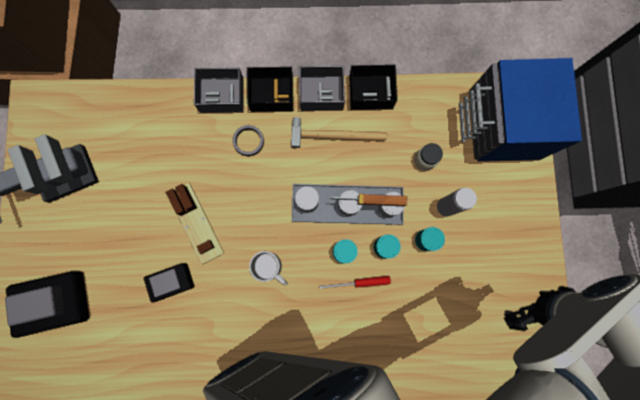

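View pics/side0.png

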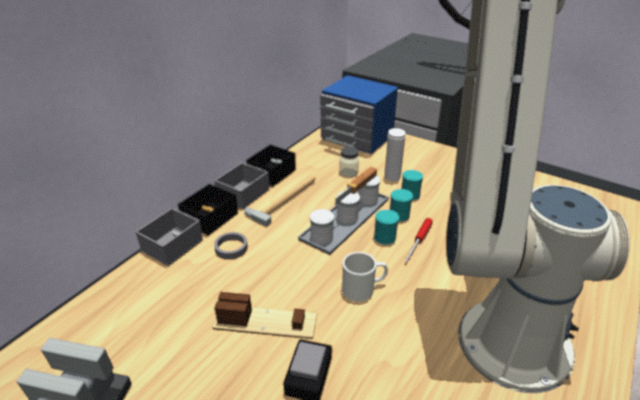

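Top view: the white tins in the grey tray are at (307,198), (349,203) and (391,204). The scraper has its blade at (331–360,199) and its handle at (360–407,200). The holder block is at (180,200) and its rest at (205,246). Look-alikes are the turquoise tins at (345,251), (388,246) and (431,238), plus the white spray can at (463,200) and the mug at (265,266). I choose the white tins in the tray. Next is an enlarged crop.

```bash
cat > h.py <<'E'
import numpy as np,cv2
from scipy.spatial.transform import Rotation as Ro
from rig import r
def cam(n,s=None):
    c=r.calibration(n);K=np.array([[c['fx'],0,c['cx']],[0,c['fy'],c['cy']],[0,0,1.]]);d=np.array(c['distortion'])
    if n!='wrist': R=np.array(c['R']);t=np.array(c['t'])
    else:
        M=np.array(c['mount']);T=np.eye(4);T[:3,:3]=Ro.from_euler('xyz',s['tcp_rot']).as_matrix();T[:3,3]=s['eef_pos']
        W=np.linalg.inv(T@M);R=W[:3,:3];t=W[:3,3]
    return K,d,R,t
def at(C,uv,z):
    K,d,R,t=C;p=cv2.undistortPoints(np.array([[uv]],float),K,d)[0,0]
    o=-R.T@t;v=R.T@np.array([p[0],p[1],1]);return (o+v*(z-o[2])/v[2])
def proj(C,X):
    K,d,R,t=C;return cv2.projectPoints(np.array(X,float).reshape(-1,3),cv2.Rodrigues(R)[0],t,K,d)[0].reshape(-1,2)
def move(s,p,rpy):
    """shift (m, tool axes) and rotvec (10deg) from sensed pose to goal"""
    R=Ro.from_euler('xyz',s['tcp_rot']);G=Ro.from_euler('xyz',rpy)
    return np.round(R.inv().apply(np.array(p)-s['eef_pos'])/1000,4),np.round(np.degrees((R.inv()*G).as_rotvec())/10,3)
E
python3 - <<'E'
import cv2,numpy as np
im=cv2.imread('pics/top0.png')
a=cv2.resize(im[180:270,155:235],None,fx=5,fy=5,interpolation=2)
b=cv2.resize(im[175:235,285:415],None,fx=6,fy=6,interpolation=2)
o=np.zeros((450+0,780,3),np.uint8);o=np.zeros((600,800,3),np.uint8)
cv2.imwrite('pics/c1.png',b[:, :]);
o=np.zeros((360+0,780+0,3),np.uint8)
a=cv2.resize(im[180:270,155:235],None,fx=2.6,fy=2.6,interpolation=2)
full=np.zeros((600,800,3),np.uint8);full[:360,:780]=b;full[362:362+a.shape[0],:a.shape[1]]=a
cv2.imwrite('pics/c1.png',full)
E
```

```text
(no output)
```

View pics/c1.png

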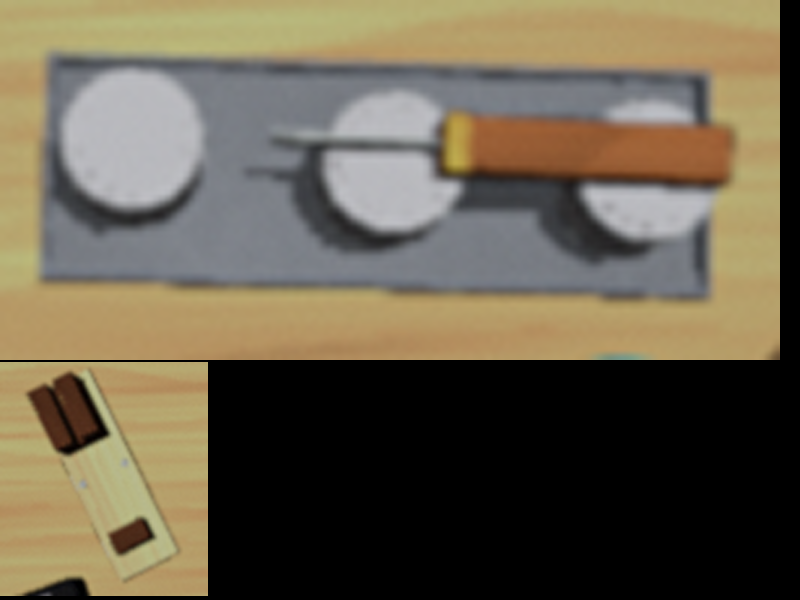

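```bash
python3 - <<'E'
from h import *
C=cam('top')
b=lambda x,y:(285+(x+.5)/6-.5,175+(y+.5)/6-.5)
a=lambda x,y:(155+(x+.5)/2.6-.5,180+(y-362+.5)/2.6-.5)
P=lambda n,uv,z:print(n,np.round(at(C,uv,z),1))
for p in((132,140),(395,162),(648,170)):P('tin',b(*p),80)
f=at(C,b(444,144),106);k=at(C,b(732,155),106);t=at(C,b(272,139),104)
print(f,k,t,np.linalg.norm(f-k),np.linalg.norm((t-f)[:2]),np.degrees(np.arctan2(*(f-k)[[1,0]])),np.degrees(np.arctan2(*(t-f)[[1,0]])))
for p in((50,53),(708,72),(708,298),(42,280)):P('tray',b(*p),14)
for p in((49,384),(79,447)):P('groove',a(*p),64)
for p in((27,393),(75,373),(107,433),(62,455)):P('block',a(*p),64)
for p in((88,369),(178,551),(124,580)):P('base',a(*p),10)
for p in((110,537),(143,520),(153,533),(120,553)):P('rest',a(*p),36)
E
```

```text
tin [560.1 -69.1  80. ]
tin [ 546.9 -188.7   80. ]
tin [ 540.2 -303.9   80. ]
[ 550.7288547  -208.61500005  106.        ] [ 542.47433962 -336.92245263  106.        ] [ 555.25815594 -131.98715699  104.        ] 128.57270085658752 76.7615848136234 86.31901347554768 86.61730974438146
tray [613.8 -29.5  14. ]
tray [ 596.4 -347.8   14. ]
tray [ 486.8 -341.6   14. ]
tray [503.7 -23.7  14. ]
groove [599.2 297.3  64. ]
groove [531.  264.6  64. ]
block [590.1 320.1  64. ]
block [610.4 270.3  64. ]
block [545.1 235.6  64. ]
block [523.  282.1  64. ]
base [625.1 272.2  10. ]
base [420.9 171.4  10. ]
base [391.5 229.2  10. ]
rest [437.  238.1  36. ]
rest [454.1 203.5  36. ]
rest [439.9 192.7  36. ]
rest [419.8 227.3  36. ]
```

```bash
python3 - <<'E'
from h import *
print(move(r.sense(),(548,-248,190),(-np.pi/2,0,np.radians(-3.6))))
E
```

```text
(array([-0.1576,  0.0408,  0.3792]), array([-4.000e-03, -5.983e+00, -7.000e-03]))
```

Emit:
servo_tool --pt "1 -0.158 0.041 0.379 0 -5.98 0" --pt "1 -0.158 0.041 0.379 0 -5.98 0" --pt "1 -0.158 0.041 0.379 0 -5.98 0" --pt "1 -0.158 0.041 0.379 0 -5.98 0" --pt "1 -0.158 0.041 0.379 0 -5.98 0" --pt "1 -0.158 0.041 0.379 0 -5.98 0" --pt "1 -0.158 0.041 0.379 0 -5.98 0" --pt "1 -0.158 0.041 0.379 0 -5.98 0" --pt "1 -0.158 0.041 0.379 0 -5.98 0"

```text
clock: 1.23
eef_pos: [547.4, -248.3, 190.0]
tcp_rot: [-1.571, 0.001, -0.063]
contact_force: [-0.7, -0.3, 1.1]
opening: 1.003
```

```bash
python3 - <<'E'
from h import *
s=r.sense();print(s['clock'],s['eef_pos'],s['tcp_rot'],s['qpos'])
cv2.imwrite('pics/w1.png',r.grab_frame('wrist')[:,:,::-1])
E
```

```text
1.225 [ 547.35217699 -248.34032923  189.99873002] [-1.57084928e+00  8.55806494e-04 -6.29440399e-02] [-4.28229767e-01  3.58239597e-01  1.72497743e+00 -4.07323697e-04
  1.05915609e+00 -3.65086182e-01]
```

View pics/w1.png

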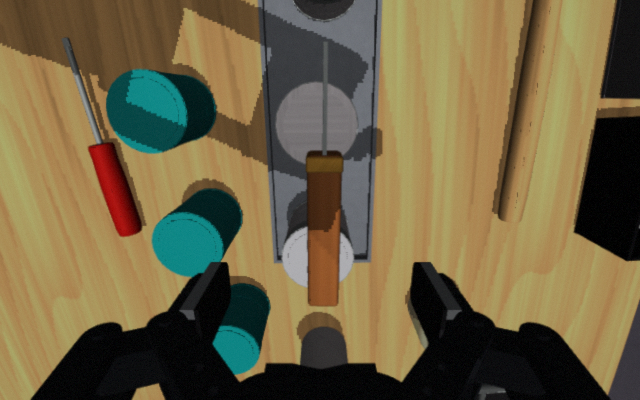

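The wrist view shows the scraper handle from (324,152) to (324,305), the blade tip at (325,42), and white tins at (316,122) and (318,258).

```bash
python3 - <<'E'
from h import *
s=r.sense();C=cam('wrist',s)
f=at(C,(324.5,152),106);k=at(C,(324,305),106);t=at(C,(325.5,42),104)
print(f,k,t,np.linalg.norm(f-k),np.linalg.norm((t-f)[:2]),np.degrees(np.arctan2(*(f-k)[[1,0]])),np.degrees(np.arctan2(*(t-k)[[1,0]])))
u=(t-k)[:2];u/=np.linalg.norm(u);g=f[:2]-40*u;g2=k[:2]+90*u;print(g,g2)
print(at(C,(316.5,122),80),at(C,(318,258),80))
print(move(s,(*((g+g2)/2),74),(-np.pi/2,0,np.arctan2(u[1],u[0])-np.pi/2)))
E
```

```text
[ 551.45572494 -205.70964666  106.        ] [ 543.07995403 -336.47936135  106.        ] [ 556.57405804 -133.23451266  104.        ] 131.03767327944308 72.65564246146279 86.33522412099022 86.20151671160849
[ 548.80582546 -245.62177555] [ 549.04222785 -246.67707134]
[ 546.70233932 -186.33220928   80.        ] [ 539.86279786 -305.24893149   80.        ]
(array([0.0016, 0.1162, 0.0028]), array([ 0.001,  0.014, -0.003]))
```

Emit:
servo_tool --pt "1 0.0015 0.06 0.002 0 0 0" --pt "1 0.0015 0.1 0.002 0 0 0" --pt "1 0.0015 0.119 0.002 0 0 0" --pt "1 0.0015 0.119 0.002 0 0 0" --pt "-1 0.0015 0.119 0.002 0 0 0" --pt "-1 0.0015 0.119 0.002 0 0 0" --pt "-1 0.0015 0.119 0.002 0 0 0" --pt "-1 0.0015 0.119 0.002 0 0 0" --pt "-1 0.0015 0.119 0.002 0 0 0" --pt "-1 0.0015 0.119 0.002 0 0 0" --grip_force 50

```text
clock: 2.52
eef_pos: [550.2, -246.4, 72.3]
tcp_rot: [-1.571, -0.001, -0.063]
contact_force: [0.0, 1.2, 6.7]
opening: 0.297
```

Emit:
servo_tool --pt "-1 0 -0.02 0 0 0 0" --pt "-1 0 -0.06 0 0 0 0" --pt "-1 0 -0.12 0 0 0 0" --pt "-1 0 -0.12 0 0 0 0"

```text
clock: 3.02
eef_pos: [552.3, -247.4, 196.3]
tcp_rot: [-1.574, -0.008, -0.063]
contact_force: [-0.1, -0.6, -0.9]
opening: 0.295
```

```bash
python3 - <<'E'
from h import *
s=r.sense();print(s['clock'],s['eef_pos'],s['tcp_rot'],s['contact_force'],s['wrist_torque'])
# holder estimate from top: fit known corners (local x,y,z) to pixels
from scipy.optimize import least_squares
a=lambda x,y:(155+(x+.5)/2.6-.5,180+(y-362+.5)/2.6-.5)
C=cam('top')
L=[((105,0,64),a(49,384)),((35,0,64),a(79,447)),((105,25,64),a(27,393)),((105,-25,64),a(75,373)),((35,-25,64),a(107,433)),((35,25,64),a(62,455)),
((115,-35,10),a(88,369)),((-115,-35,10),a(178,551)),((-115,35,10),a(124,580))]
def W(q,l):
    c,s=np.cos(q[2]),np.sin(q[2]);l=np.array(l,float);return np.c_[q[0]+c*l[:,0]-s*l[:,1],q[1]+s*l[:,0]+c*l[:,1],l[:,2]]
S=least_squares(lambda q:(proj(C,W(q,[l for l,_ in L]))-[p for _,p in L]).ravel(),[500,230,.45],loss='soft_l1')
print(S.x,np.degrees(S.x[2]),np.round(S.fun.reshape(-1,2),1).tolist())
q=S.x
g=W(q,[(-15,0,0)])[0]
# observation pose: back from the stow grip along holder -x
o=W(q,[(-15,0,0)])[0];yaw=q[2]-np.pi/2
print(g,move(s,(o[0],o[1],190),(-np.pi/2,0,yaw)))
E
```

```text
3.025 [ 552.27477817 -247.38092293  196.26961284] [-1.57385265 -0.00807651 -0.06308149] [-0.10973872 -0.58987943 -0.92414899] [ 0.00387597  0.02078847 -0.01709655]
[5.05498076e+02 2.49002107e+02 4.64995246e-01] 26.642265063480213 [[0.5, -0.1], [-0.0, -2.1], [0.6, 0.7], [-1.3, -0.0], [-2.5, -1.0], [-1.8, -0.9], [1.0, 0.3], [1.9, 0.8], [0.1, 1.6]]
[492.09072078 242.27582836   0.        ] (array([-0.091 ,  0.0041,  0.4849]), array([-0.008,  5.974,  0.051]))
```

Emit:
servo_tool --pt "-1 -0.104 -0.016 0.506 0 6.0 0" --pt "-1 -0.104 -0.016 0.506 0 6.0 0" --pt "-1 -0.104 -0.016 0.506 0 6.0 0" --pt "-1 -0.104 -0.016 0.506 0 6.0 0" --pt "-1 -0.104 -0.016 0.506 0 6.0 0" --pt "-1 -0.104 -0.016 0.506 0 6.0 0" --pt "-1 -0.104 -0.016 0.506 0 6.0 0" --pt "-1 -0.104 -0.016 0.506 0 6.0 0" --pt "-1 -0.104 -0.016 0.506 0 6.0 0" --pt "-1 -0.104 -0.016 0.506 0 6.0 0" --pt "-1 -0.104 -0.016 0.506 0 6.0 0"

```text
clock: 4.4
eef_pos: [477.1, 264.8, 206.3]
tcp_rot: [-1.573, -0.0, -1.11]
contact_force: [-0.4, 0.6, -1.0]
opening: 0.299
```

```bash
python3 - <<'E'
from h import *
s=r.sense();print(s['clock'],s['eef_pos'],s['tcp_rot'],s['contact_force'],s['wrist_torque'])
im=r.grab_frame('wrist')[:,:,::-1]
cv2.imwrite('pics/w2.png',im)
cv2.imwrite('pics/w2c.png',cv2.resize(im[0:300,200:520],(800,750),interpolation=2)[:600])
E
```

```text
4.4 [477.07155334 264.81029383 206.33733898] [-1.57260440e+00 -4.72983767e-04 -1.10962302e+00] [-0.37139071  0.60940505 -0.96408161] [0.04996719 0.00478073 0.02292972]
```

View pics/w2c.png

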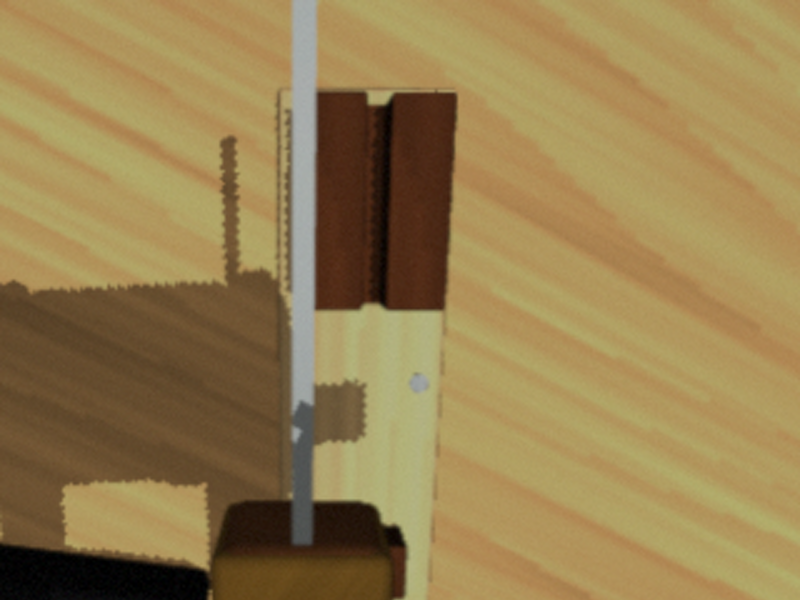

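The wrist crop shows the groove running from (379,93) to (374,308) in crop pixels. The blade's top edge is at x≈303, vertical, and the handle's front top edge is centred at (302,545).

```bash
python3 - <<'E'
from h import *
s=r.sense();C=cam('wrist',s)
c=lambda x,y:(200+(x+.5)/2.5-.5,(y+.5)/2.5-.5)
A=at(C,c(379,93),64);B=at(C,c(373.5,308),64);E=at(C,c(457,93),64);F=at(C,c(445,308),64)
d=A-B;th=np.arctan2(d[1],d[0]);print(A,B,np.linalg.norm(d),np.degrees(th),'outer',np.degrees(np.arctan2(*(E-F)[[1,0]])),np.linalg.norm((E-F)))
u=np.array([np.cos(th),np.sin(th)]);n=np.array([-u[1],u[0]])
print('half widths',(E-A)[:2]@n,(F-B)[:2]@n)
z=s['eef_pos'][2]
for dz in(33,30,36):
    p=at(C,c(304,0),z+dz);q=at(C,c(302,545),z+dz);print('blade',dz,p,q,np.degrees(np.arctan2(*(p-q)[[1,0]])))
w=[at(C,c(x,545),z+35)[:2] for x in(212,392)];print('handle w',np.linalg.norm(w[0]-w[1]),'front rel TCP tool', Ro.from_euler('xyz',s['tcp_rot']).inv().apply(np.r_[(w[0]+w[1])/2,z+35]-s['eef_pos']))
M=(A+B)[:2]/2  # local x=70
print('holder origin',M-70*u)
E
```

```text
[600.63728258 298.80476552  64.        ] [538.86215901 268.24121707  64.        ] 68.92239394058102 26.32413196440816 outer 26.065265175122665 68.99122052729679
half widths -25.53034625028379 -25.218639609106578
blade 33 [574.46443755 313.87536788 239.52662515] [509.88870296 282.2234492  239.52662515] 26.111871523034075
blade 30 [575.13997682 314.19818221 236.52662515] [508.81951776 281.69108352 236.52662515] 26.11187152303411
blade 36 [573.78889828 313.55255354 242.52662515] [510.95788817 282.75581487 242.52662515] 26.111871523034143
handle w 26.546811932277496 front rel TCP tool [ -1.51529168 -35.05796416  37.84859385]
holder origin [507.00873919 252.4815798 ]
```

Emit:
servo_tool --pt "-1 0.025 0 0.008 0 0 0" --pt "-1 0.025 0.06 0.008 0 0 0" --pt "-1 0.025 0.11 0.008 0 0 0" --pt "-1 0.025 0.131 0.008 0 0 0" --pt "-1 0.025 0.131 0.008 0 0 0" --pt "-1 0.025 0.131 0.008 0 0 0"

```text
clock: 5.2
eef_pos: [496.8, 246.1, 77.2]
tcp_rot: [-1.57, -0.0, -1.112]
contact_force: [1.1, 0.6, -1.0]
opening: 0.299
```

```bash
python3 - <<'E'
from h import *
s=r.sense();print(s['clock'],s['eef_pos'],s['tcp_rot'],s['contact_force'],s['wrist_torque'])
im=r.grab_frame('wrist')[:,:,::-1]
cv2.imwrite('pics/w3.png',im)
cv2.imwrite('pics/w3c.png',cv2.resize(im[0:240,220:420],(500,600),interpolation=2))
E
```

```text
5.2 [496.79281474 246.05972683  77.20757223] [-1.56964206e+00 -5.89025968e-05 -1.11156364e+00] [ 1.09569906  0.64711453 -0.96858646] [ 0.0031772  -0.00842348  0.0174482 ]
```

View pics/w3c.png

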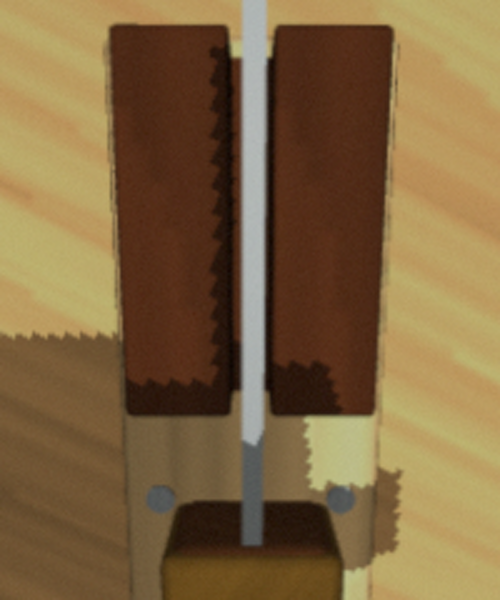

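The close crop shows the groove edges at 229–275 (far) and 231–272 (near), so its centre is ≈252. The blade is centred at 253–255 and the handle's front top edge at (252,545). I'll compute the residual offset.

```bash
python3 - <<'E'
from h import *
s=r.sense();C=cam('wrist',s);z=s['eef_pos'][2]
c=lambda x,y:(220+(x+.5)/2.5-.5,(y+.5)/2.5-.5)
T=Ro.from_euler('xyz',s['tcp_rot']).inv()
L=lambda uv,z:np.round(T.apply(at(C,uv,z)-s['eef_pos']),1)
for n,p,h in(('gfar',(252,25),64),('gnear',(251.5,414),64),('ofar',(251.5,25),64),('onear',(250.5,414),64),('bfar',(255,2),z+33),('bnear',(253,545),z+33),('front',(252,547),z+35)):print(n,L(c(*p),h))
E
```

```text
gfar [ -1.4  13.8 116.8]
gnear [-1.6 13.7 47. ]
ofar [ -1.5  13.8 116.8]
onear [-1.8 13.7 47. ]
bfar [ -1.1 -32.8 108.9]
bnear [ -1.4 -32.9  37. ]
front [ -1.5 -34.9  37.5]
```

Emit:
servo_tool --pt "-1 0 0.015 0 0 0 0" --pt "-1 0 0.025 0 0 0 0" --pt "-1 0 0.035 0 0 0 0" --pt "-1 0 0.042 0 0 0 0" --pt "-1 0 0.042 0 0 0 0" --pt "-1 0 0.042 0 0 0 0"

```text
clock: 6.0
eef_pos: [496.2, 246.6, 34.4]
tcp_rot: [-1.571, -0.0, -1.11]
contact_force: [-0.7, -0.6, -0.8]
opening: 0.295
```

Free so far. I'll lower it until it contacts the floor.

Emit:
servo_tool --pt "-1 0 0.003 0 0 0 0" --pt "-1 0 0.005 0 0 0 0" --pt "-1 0 0.006 0 0 0 0" --pt "-1 0 0.006 0 0 0 0" --pt "-1 0 0.006 0 0 0 0"

```text
clock: 6.62
eef_pos: [496.0, 246.5, 28.3]
tcp_rot: [-1.571, 0.0, -1.111]
contact_force: [-0.6, 0.1, -0.4]
opening: 0.297
```

Emit:
servo_tool --pt "-1 0 0.001 0 0 0 0" --pt "-1 0 0.002 0 0 0 0" --pt "-1 0 0.002 0 0 0 0" --pt "-1 0 0.002 0 0 0 0"

```text
clock: 7.12
eef_pos: [496.0, 246.5, 28.2]
tcp_rot: [-1.571, 0.0, -1.11]
contact_force: [-6.6, -3.2, 25.5]
opening: 0.296
```

Emit:
servo_tool --pt "-1 0 -0.0015 0 0 0 0" --pt "-1 0 -0.0015 0 0 0 0" --pt "0.1 0 -0.0015 0 0 0 0" --pt "0.1 0 -0.0015 0 0 0 0" --pt "0.1 0 -0.0015 0 0 0 0" --pt "0.1 0 -0.0015 0 0 0 0" --pt "0.1 0 -0.03 0 0 0 0" --pt "0.1 0 -0.08 0 0 0 0" --pt "0.1 0 -0.14 0 0 0 0" --pt "1 0 -0.14 0 0 0 0" --pt "1 0 -0.14 0 0 0 0"

```text
clock: 8.5
eef_pos: [495.6, 246.3, 166.1]
tcp_rot: [-1.571, -0.0, -1.11]
contact_force: [-0.5, 0.0, -1.2]
opening: 0.946
```

```bash
python3 - <<'E'
from h import *
s=r.sense();print(s['clock'],s['eef_pos'],s['tcp_rot'],s['contact_force'],s['qpos'])
im=r.grab_frame('wrist')[:,:,::-1]
t=r.grab_frame('side')[:,:,::-1]; cv2.imwrite('pics/s4.png',t)
cv2.imwrite('pics/w4.png',np.hstack([im[:,200:440],cv2.resize(t[260:360,190:330],(560,400),interpolation=2)]))
for n in (1,):
  th=np.radians(26.25);u=np.array([np.cos(th),np.sin(th)])
E
```

```text
8.5 [495.64530678 246.34252677 166.08806776] [-1.57088820e+00 -4.29093245e-06 -1.11046854e+00] [-0.52763606  0.03367175 -1.18988688] [ 4.58548416e-01  3.16184203e-01  1.84866814e+00 -5.37497659e-06
  9.76832171e-01  1.56901996e+00]
```

View pics/w4.png

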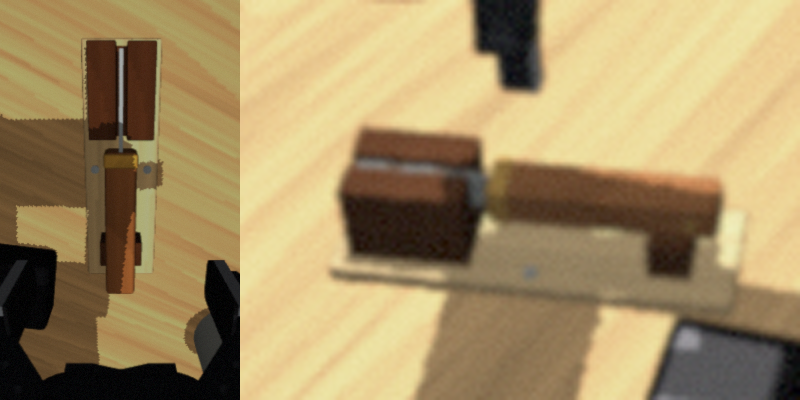

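The crop shows the scraper stowed, with its blade down in the groove and its handle flat on the rest. Next are the tins, starting with tin 1 at (560,-69).

```bash
python3 - <<'E'
from h import *
print(move(r.sense(),(560,-69,150),(-np.pi/2,0,np.radians(-3.6))))
E
```

```text
(array([ 0.3111,  0.015 , -0.0817]), array([ 0.013, -6.003, -0.008]))
```

Emit:
servo_tool --pt "1 0.311 0.015 -0.082 0 -6.0 0" --pt "1 0.311 0.015 -0.082 0 -6.0 0" --pt "1 0.311 0.015 -0.082 0 -6.0 0" --pt "1 0.311 0.015 -0.082 0 -6.0 0" --pt "1 0.311 0.015 -0.082 0 -6.0 0" --pt "1 0.311 0.015 -0.082 0 -6.0 0" --pt "1 0.311 0.015 -0.082 0 -6.0 0" --pt "1 0.311 0.015 -0.082 0 -6.0 0"

```text
clock: 9.6
eef_pos: [559.8, -68.1, 150.1]
tcp_rot: [-1.57, 0.002, -0.066]
contact_force: [-1.1, 1.5, 0.3]
opening: 1.003
```

```bash
python3 - <<'E'
from h import *
s=r.sense();print(s['clock'],s['eef_pos'],s['tcp_rot'],s['contact_force'])
im=r.grab_frame('wrist')[:,:,::-1]
t=r.grab_frame('top')[:,:,::-1]
b=cv2.resize(t[175:235,285:415],(780,360),interpolation=2)
o=np.zeros((600,780,3),np.uint8);o[:360]=b;o[360:,:]=cv2.resize(im[0:200],(780,244))[:240]
cv2.imwrite('pics/w5.png',im)
E
```

```text
9.6 [559.75074958 -68.0817176  150.0610969 ] [-1.57033593  0.00247558 -0.06642704] [-1.05941023  1.45837686  0.3240066 ]
```

View pics/w5.png

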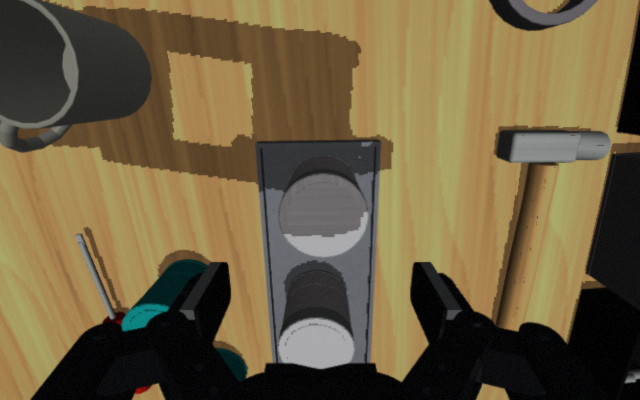

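Tin 1's top is centred at (323.5,214) and tin 2's at (316.5,342).

```bash
python3 - <<'E'
from h import *
s=r.sense();C=cam('wrist',s)
p=at(C,(323.5,214.5),80);print(p,at(C,(316.5,342),80))
print(move(s,(p[0]+1.5,p[1],36),(-np.pi/2,0,np.radians(-3.6))))
E
```

```text
[560.84327602 -67.22414707  80.        ] [ 547.81928532 -181.85961213   80.        ]
(array([0.0024, 0.1146, 0.0004]), array([-0.002, -0.008, -0.008]))
```

Emit:
servo_tool --pt "1 0.002 0.05 0 0 0 0" --pt "1 0.002 0.09 0 0 0 0" --pt "1 0.002 0.114 0 0 0 0" --pt "1 0.002 0.114 0 0 0 0" --pt "-1 0.002 0.114 0 0 0 0" --pt "-1 0.002 0.114 0 0 0 0" --pt "-1 0.002 0.114 0 0 0 0" --pt "-1 0.002 0.114 0 0 0 0" --grip_force 60

```text
clock: 10.7
eef_pos: [562.9, -68.2, 38.8]
tcp_rot: [-1.57, -0.001, -0.063]
contact_force: [-3.0, 2.7, 6.9]
opening: 0.737
```

Emit:
servo_tool --pt "-1 0 -0.02 0 0 0 0" --pt "-1 0 -0.045 0 0 0 0" --pt "-1 0 -0.05 0 0 0 0" --pt "-1 0 -0.05 0 0 0 0" --pt "-1 0 -0.05 0 0 0 0" --pt "-1 0 -0.05 0 0 0 0" --pt "-1 0 -0.05 0 0 0 0"

```text
clock: 11.58
eef_pos: [562.4, -68.7, 86.7]
tcp_rot: [-1.571, 0.001, -0.063]
contact_force: [1.0, -0.2, -7.3]
opening: 0.738
```

```bash
cat > heft.py <<'E'
from h import *
F=[]
for i in range(6):
    s=r.sense();F.append(np.r_[s['contact_force'],s['joint_efforts'][1:3]]);r.grab_frame('wrist')
print(s['clock'],s['eef_pos'],s['tcp_rot'],s['opening'],'\n',np.round(np.mean(F,0),2),np.round(np.std(F,0),2))
E
python3 heft.py
```

```text
11.825 [562.64720828 -68.68085054  87.19208475] [-1.57078786e+00  1.12058546e-04 -6.33148726e-02] 0.7327233966990296 
 [  0.44  -0.14  -7.02 -62.46 -28.22] [0.39 0.25 0.34 0.02 0.03]
```

Emit:
servo_tool --pt "-1 0 0.025 0 0 0 0" --pt "-1 0 0.042 0 0 0 0" --pt "-1 0 0.047 0 0 0 0" --pt "-1 0 0.05 0 0 0 0" --pt "-1 0 0.05 0 0 0 0" --pt "-1 0 0.05 0 0 0 0"

```text
clock: 12.62
eef_pos: [561.8, -68.6, 38.8]
tcp_rot: [-1.571, 0.002, -0.063]
contact_force: [-9.6, 1.4, 12.0]
opening: 0.736
```

Emit:
servo_tool --pt "1 0 0 0 0 0 0" --pt "1 0 0 0 0 0 0" --pt "1 0 0 0 0 0 0" --pt "1 0 -0.03 0 0 0 0" --pt "1 0 -0.09 0 0 0 0" --pt "1 0 -0.1 0 0 0 0" --pt "1 -0.006 -0.1 -0.06 0 0 0" --pt "1 -0.006 -0.1 -0.119 0 0 0" --pt "1 -0.006 -0.1 -0.119 0 0 0" --pt "1 -0.006 -0.1 -0.119 0 0 0"

```text
clock: 13.88
eef_pos: [548.7, -186.9, 136.7]
tcp_rot: [-1.57, 0.001, -0.064]
contact_force: [0.4, 0.1, 0.2]
opening: 0.998
```

```bash
python3 - <<'E'
from h import *
s=r.sense();print(s['clock'],s['eef_pos'],s['contact_force'])
im=r.grab_frame('wrist')[:,:,::-1]
cv2.imwrite('pics/w6.png',im)
E
```

```text
13.875 [ 548.74327615 -186.90050481  136.6502914 ] [0.44594602 0.11738031 0.2108495 ]
```

View pics/w6.png

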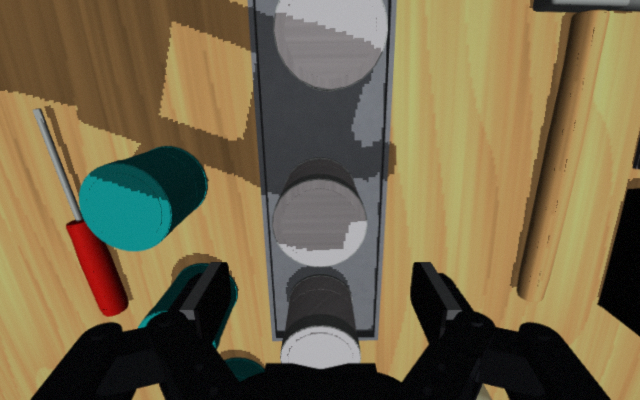

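Tin 1 stands upright at the top of the picture. Tin 2 is centred under the gripper at (320,223).

Emit:
servo_tool --pt "1 0 0.05 -0.002 0 0 0" --pt "1 0 0.08 -0.002 0 0 0" --pt "1 0 0.099 -0.002 0 0 0" --pt "1 0 0.099 -0.002 0 0 0" --pt "-1 0 0.099 -0.002 0 0 0" --pt "-1 0 0.099 -0.002 0 0 0" --pt "-1 0 0.099 -0.002 0 0 0" --pt "-1 0 0.099 -0.002 0 0 0"

```text
clock: 14.92
eef_pos: [549.9, -189.2, 39.8]
tcp_rot: [-1.571, -0.002, -0.063]
contact_force: [0.1, 1.5, 6.4]
opening: 0.734
```

Emit:
servo_tool --pt "-1 0 -0.02 0 0 0 0" --pt "-1 0 -0.045 0 0 0 0" --pt "-1 0 -0.05 0 0 0 0" --pt "-1 0 -0.05 0 0 0 0" --pt "-1 0 -0.05 0 0 0 0" --pt "-1 0 -0.05 0 0 0 0" --pt "-1 0 -0.05 0 0 0 0"

```text
clock: 15.8
eef_pos: [548.7, -189.0, 87.7]
tcp_rot: [-1.571, 0.001, -0.063]
contact_force: [0.3, -0.0, -2.8]
opening: 0.737
```

```bash
python3 heft.py
```

```text
16.05 [ 548.98420851 -189.04492231   88.18907716] [-1.57073855e+00  1.44268386e-04 -6.32758466e-02] 0.7335045571936616 
 [ -0.07  -0.25  -3.04 -61.54 -27.26] [0.61 0.47 0.45 0.03 0.02]
```

Tin 2 reads about 3 N, lighter than tin 1. I'll set it back and heft tin 3.

Emit:
servo_tool --pt "-1 0 0.025 0 0 0 0" --pt "-1 0 0.042 0 0 0 0" --pt "-1 0 0.047 0 0 0 0" --pt "-1 0 0.05 0 0 0 0" --pt "-1 0 0.05 0 0 0 0" --pt "-1 0 0.05 0 0 0 0"

```text
clock: 16.85
eef_pos: [548.2, -188.8, 39.9]
tcp_rot: [-1.57, 0.002, -0.063]
contact_force: [-9.1, 2.5, 15.9]
opening: 0.738
```

Emit:
servo_tool --pt "1 0 0 0 0 0 0" --pt "1 0 0 0 0 0 0" --pt "1 0 0 0 0 0 0" --pt "1 0 -0.03 0 0 0 0" --pt "1 0 -0.09 0 0 0 0" --pt "1 0 -0.1 0 0 0 0" --pt "1 0 -0.1 -0.06 0 0 0" --pt "1 0 -0.1 -0.116 0 0 0" --pt "1 0 -0.1 -0.116 0 0 0" --pt "1 0 -0.1 -0.116 0 0 0"

```text
clock: 18.1
eef_pos: [541.1, -304.5, 137.4]
tcp_rot: [-1.57, 0.001, -0.064]
contact_force: [-0.1, -0.3, 0.7]
opening: 1.002
```

```bash
python3 - <<'E'
from h import *
s=r.sense();print(s['clock'],s['eef_pos'],s['contact_force'])
im=r.grab_frame('wrist')[:,:,::-1]
cv2.imwrite('pics/w7.png',im)
E
```

```text
18.1 [ 541.09168006 -304.45235321  137.41409104] [-0.13555262 -0.30287332  0.6730104 ]
```

View pics/w7.png

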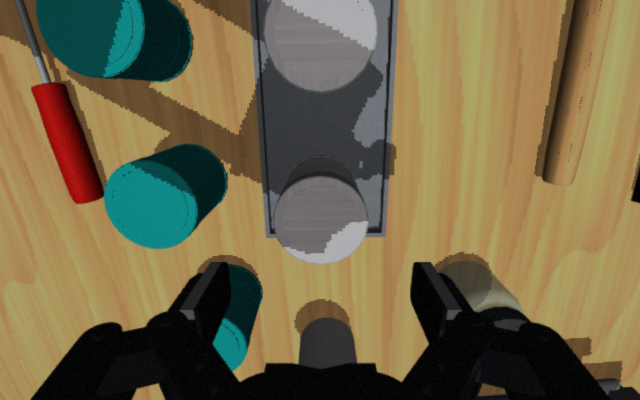

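Tin 3 is centred under the gripper at (321.5,220), and tin 2 stands upright behind it.

Emit:
servo_tool --pt "1 0.0005 0.05 0 0 0 0" --pt "1 0.0005 0.08 0 0 0 0" --pt "1 0.0005 0.1 0 0 0 0" --pt "1 0.0005 0.1 0 0 0 0" --pt "-1 0.0005 0.1 0 0 0 0" --pt "-1 0.0005 0.1 0 0 0 0" --pt "-1 0.0005 0.1 0 0 0 0" --pt "-1 0.0005 0.1 0 0 0 0"

```text
clock: 19.15
eef_pos: [543.2, -305.4, 40.0]
tcp_rot: [-1.572, -0.002, -0.063]
contact_force: [0.6, 0.6, 7.2]
opening: 0.74
```

Emit:
servo_tool --pt "-1 0 -0.02 0 0 0 0" --pt "-1 0 -0.045 0 0 0 0" --pt "-1 0 -0.05 0 0 0 0" --pt "-1 0 -0.05 0 0 0 0" --pt "-1 0 -0.05 0 0 0 0" --pt "-1 0 -0.05 0 0 0 0" --pt "-1 0 -0.05 0 0 0 0"

```text
clock: 20.02
eef_pos: [541.9, -304.7, 87.7]
tcp_rot: [-1.57, 0.001, -0.063]
contact_force: [-0.5, 0.9, -3.4]
opening: 0.73
```

```bash
python3 heft.py
```

```text
20.275 [ 542.18320492 -304.83594344   88.19788281] [-1.57072603e+00  8.00430313e-05 -6.33104699e-02] 0.7348711960100673 
 [ 6.000e-02  4.800e-01 -2.620e+00 -6.624e+01 -2.841e+01] [0.39 0.47 0.63 0.04 0.02]
```

Tin 1 is the heaviest: 7.0 N against 3.0 N and 2.6 N. I'll set tin 3 back, then fetch tin 1.

Emit:
servo_tool --pt "-1 0 0.025 0 0 0 0" --pt "-1 0 0.042 0 0 0 0" --pt "-1 0 0.047 0 0 0 0" --pt "-1 0 0.05 0 0 0 0" --pt "-1 0 0.05 0 0 0 0" --pt "-1 0 0.05 0 0 0 0"

```text
clock: 21.08
eef_pos: [541.4, -304.4, 40.0]
tcp_rot: [-1.57, 0.002, -0.063]
contact_force: [-7.9, 4.1, 15.6]
opening: 0.736
```

Emit:
servo_tool --pt "1 0 0 0 0 0 0" --pt "1 0 0 0 0 0 0" --pt "1 0 0 0 0 0 0" --pt "1 0 -0.03 0 0 0 0" --pt "1 0 -0.09 0 0 0 0" --pt "1 0 -0.1 0 0 0 0" --pt "1 0.0055 -0.1 0.06 0 0 0" --pt "1 0.0055 -0.1 0.12 0 0 0" --pt "1 0.0055 -0.1 0.18 0 0 0" --pt "1 0.0055 -0.1 0.237 0 0 0" --pt "1 0.0055 -0.1 0.237 0 0 0" --pt "1 0.0055 -0.1 0.237 0 0 0"

```text
clock: 22.58
eef_pos: [562.5, -68.7, 137.8]
tcp_rot: [-1.571, 0.001, -0.062]
contact_force: [-0.3, -0.4, 0.0]
opening: 0.998
```

Emit:
servo_tool --pt "1 0 0.05 0 0 0 0" --pt "1 0 0.08 0 0 0 0" --pt "1 0 0.099 0 0 0 0" --pt "1 0 0.099 0 0 0 0" --pt "-1 0 0.099 0 0 0 0" --pt "-1 0 0.099 0 0 0 0" --pt "-1 0 0.099 0 0 0 0" --pt "-1 0 0.099 0 0 0 0"

```text
clock: 23.58
eef_pos: [563.0, -69.0, 40.7]
tcp_rot: [-1.571, -0.001, -0.063]
contact_force: [-2.4, -2.4, 6.3]
opening: 0.735
```

Emit:
servo_tool --pt "-1 0 -0.02 0 0 0 0" --pt "-1 0 -0.05 0 0 0 0" --pt "-1 0 -0.1 0 0 0 0" --pt "-1 0 -0.15 0 0 0 0" --pt "-1 0 -0.175 0 0 0 0" --pt "-1 0 -0.185 0 0 0 0" --pt "-1 0 -0.185 0 0 0 0" --pt "-1 0 -0.185 0 0 0 0" --pt "-1 0 -0.185 0 0 0 0" --pt "-1 0 -0.185 0 0 0 0" --pt "-1 0 -0.185 0 0 0 0"

```text
clock: 24.95
eef_pos: [562.6, -68.7, 223.9]
tcp_rot: [-1.571, 0.001, -0.063]
contact_force: [0.7, -0.4, -7.2]
opening: 0.734
```

```bash
python3 heft.py; python3 - <<'E'
from h import *
t=r.grab_frame('side')[:,:,::-1];p=r.grab_frame('top')[:,:,::-1]
cv2.imwrite('pics/e.png',np.hstack([cv2.resize(t[100:340,190:450],(420,388)),cv2.resize(p[100:300,150:450],(380,253),interpolation=cv2.INTER_AREA).copy() if 0 else cv2.copyMakeBorder(cv2.resize(p[120:300,150:430],(380,244)),0,144,0,0,0)]))
E
```

```text
25.2 [562.67493096 -68.68058927 224.29302832] [-1.57079517e+00 -5.05091178e-05 -6.32861560e-02] 0.736721137475073 
 [ -0.08  -0.06  -7.47 -57.52 -36.16] [0.45 0.48 0.42 0.02 0.03]
```

View pics/e.png

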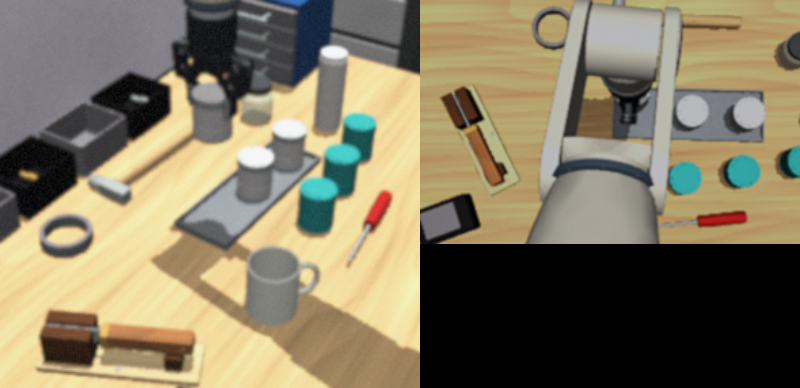

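The final view shows tin 1 upright in the gripper about 183 mm up, tins 2 and 3 standing in the tray, the scraper stowed, and nothing else displaced.

```bash
python3 -c "
from rig import r
print(r.sign_off())"
```

```text
the job is handed in; nothing more can be done
None
```

The job is handed in, at about 25 s on the robot's clock. No verdict was reported.

- **Scraper:** I lifted it off the tins and lowered its blade into the holder's groove. It touched the groove floor at TCP z 28.2, where about 28 was expected, with a peak reading of 25.5 N. I then let go. The pictures show the blade in the groove and the handle flat on the rest.
- **Hefting:** The measured downward forces were 7.0 N for tin 1, 3.0 N for tin 2 and 2.6 N for tin 3, with scatter of about 0.5 N. Tin 1 is clearly the heaviest.
- **Final hold:** Tin 1, the one at the +y end of the tray, is held upright and still, about 183 mm above its place. It read 7.5 N there, which agrees with the first heft. The last pictures show tins 2 and 3 standing upright in the tray and the scraper still stowed, with no bystander visibly moved.

No check failed. The wrist camera read about 1.5 mm off sideways, within the stated 2 mm calibration, and I allowed for it. I viewed 10 pictures.

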